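# Let the crank flywheel settle on the balancing rollers

### The arm

A 6-joint arm with a two-finger parallel gripper is mounted at the origin on the work surface. World frame = base frame: x ahead of the robot, y to its left, z up, the work surface at z = 0. Lengths are in m, angles in rad, forces in N, time in s.
With the tool pointing down it reaches from about 0.275 to 0.725 m from the base axis. Payload 15.9 kg.
Tool frame: the origin (TCP) lies midway between the tips of the shut fingers; the grasp point (between the pads) lies 19 mm behind it (ctrl.grasp_offset is the distance from the TCP to the grasp point, in m); z points along the fingers, y is the direction in which the jaws open and shut (so a half turn about z gives the same grasp; the last joint's range is limited). The gripper opens to 85 mm and grips with 20 to 120 N. Pads are 22 mm wide; open, the fingers measure 114 mm over their backs; the gripper's body (76 mm by 85 mm) begins 54 mm behind the grasp point. The pads swing forward as they close: fully open they stand 13 mm farther back than shut.
Start: joints at [1.272, 0.213, -0.034, 1.323, 0, 1.571], TCP at [0.147, 0.478, 0.231] pointing down, gripper open.
Joint ranges: [-2.98, 2.98], [-0.74, 1.72], [-1.14, 1.35], [-2.1, 2.04], [-1.57, 1.44], [-3.14, 3.14]. Speed limits (rad/s): [1.89, 1.89, 2.39, 2.57, 3.14, 3.14].

### API

Orientations are given as [roll, pitch, yaw] about the fixed x, y, z axes, in that order (R = Rz(yaw) Ry(pitch) Rx(roll)).
In Python, from bench import ctrl, capture, get_calibration gives the robot as it stands. The module is installed in compiled form; this text tells all that it offers.
- The arm moves only by the tool jog_arm, never from a script. Its argument "deltas" is one flat list of numbers, 5 for each row, row after row: the shift along the tool's x, y, z in m, then the turn about the tool's z in rad, then the finger opening in m, from 0 to 0.0854. In form: [x, y, z, yaw, grip, x, y, z, yaw, grip, ...]. A call has 1 to 8 rows; each row is the pose to reach, as a shift and turn from the pose commanded when the call began, along the tool's axes at that moment; what a row does not reach only later rows make up. A row lasts 1/12 s, in which the tool goes at most 41.7 mm and 7.16 degrees, less where a joint would pass 70% of its speed; a pose out of reach is approached as far as the arm can. A call with a gripper value outside its range is refused whole. The fingers move at their own pace and stop on an object; "squeeze" is the grip in N (left out, the last holds). Time passes only in rows, so rows that repeat a pose let the fingers close. It gives the time, the measured TCP pose, the force and the opening at its end, in the units of the state.
- ctrl.read_state(): the state, without advancing time (a new reading comes with each control period).
- capture(name): name is "scene" or "top" or "wrist"; returns the picture (420x560x3 uint8, red, green, blue); there is no depth.
- get_calibration(name): a dict with "fx", "fy", "cx", "cy" (pixels), "world_from_camera" (4x4, takes a point from camera to world coordinates); the wrist camera has in their place "tool_from_camera" (4x4, takes a point from camera to tool coordinates, whose origin is the TCP and whose axes are the flange's). Camera axes: x right, y up, looking along -z (the intrinsics and any distortion apply to the point x, -y, -z); pixel columns grow to the right and rows downward; lengths in m; the calibration is good to about 2 mm. The wrist camera is an equidistant fisheye: a pixel r from the principal point sees the ray r / f radians off the axis. A picture is of the moment at which its call begins: read the wrist's pose just before it. get_calibration takes no time and is no camera call.
- ctrl.sign_off(): hands the job in, once; it reports no verdict.
The state is a dict: "clock": time; "joints": joint angles; "dq": joint speeds; "joint_efforts": joint torques, N m; "position": TCP position; "tcp_rot": TCP orientation; "wrist_force": force on the tool from outside, world axes, zero at the start; "torque": the same for the moment, N m; "width": opening from 0.0 (shut) to 1.0 (fully open).
Only numpy, scipy, OpenCV 4.12 (cv2) and the standard library are available. Lean on these libraries where they do the work, as an engineer would, in place of code of your own. Each camera call takes 0.05 s, during which the arm holds its last target. There are 200 camera calls.

### The job

Take the flywheel with the one-sided brass counterweight out of its wooden cradle and lay its arbor gently across the four rollers of the balancing stand, wheel hanging midway between the two side plates, with the counterweight still out to one side. Then let go and keep clear, so that the wheel turns by itself until the counterweight hangs straight down and it stands still. Leave the other, plain wheel in its cradle.

Things in the scene. Friction and masses are not known exactly. Their poses are not given: they have to be found in the camera images.
- flywheel: Upright aluminium disc, 110 dia x 16 mm, 0.75 kg, on a steel arbor 22 dia x 150 mm, brass hub 32 dia x 26 mm. Origin: disc centre, 75 mm above the bench; y along the arbor, x towards the counterweight. Stands loose in a wooden cradle whose cheeks hide its lowest 30 mm. Pinch the bare rim's top (55 mm above the origin) across its 16 mm, fingertips up to 30 mm down; lift straight up.
- counterweight (a point): Centre of the flywheel's counterweight: a round brass boss 30 mm in diameter and 40 mm long, parallel to the arbor and 36 mm from its axis, standing 12 mm proud of both faces of the disc. At the start it is level with the arbor, out to one side. Only the flywheel has one.
- plain_wheel: The plain wheel, not to be moved: the same disc, arbor and hub (0.6 kg) but no counterweight, in a cradle of the same kind. Origin: centre of its disc; y along its arbor.
- stand_seat (a point): Where the wheel's centre belongs on the fixed grey stand, 85 mm above the bench; y is the arbor's direction (either way round). Arbor rests in vees between pairs of rollers, 36 dia x 12 mm, 46 mm to each side; vees catch it up to 12 mm off. Side plates 120 mm apart, 68 mm high; base 120 x 150 mm. Rollers turn freely, greased: wheel settles in 2 to 4 s.
Mind the look-alikes: they are no part of the job. Leave any red look-alike of the part that bears stand_seat alone.

How it is judged:
By the outcome, as a careful person would: the job done as asked, in the order asked, and still so for the second after the job is handed in, with the robot touching nothing.
It also fails if it takes over 42 s, if anything falls off the work surface, if the arm or the gripper's body presses on something with over 40 N, if the wrist force passes 120 N, or if a joint passes its speed limit or range.

## Working session

There is one attempt and no reset: what is moved stays moved. The work goes in short steps, Python scripts to look and compute and a tool call to move; the robot and the scene stay as the last step left them, time stands still between calls to the robot, and variables do not carry over. Pictures are saved under pics/ and viewed, about 8 in all and at most 12, crops included, and the job is handed in when it is done.

Besides the shell and the picture viewer there is one more tool, called after "Request:" as name(argument=value, ...), one argument or row to a line, values as JSON. jog_arm: Moves the arm, as the interface text tells. Its arguments: {"type":"object","properties":{"deltas":{"type":"array","items":{"type":"number"}},"squeeze":{"type":"number"}},"required":["deltas"]}

```bash
mkdir -p pics; python3 - <<'E'
from bench import ctrl,capture,get_calibration
import cv2,numpy as np
s=ctrl.read_state();print(s)
ims=[capture(n) for n in("scene","top")]
for n,i in zip(("scene","top"),ims):
    cv2.imwrite(f"pics/{n}0.png",i[:,:,::-1]); c=get_calibration(n);print(n,c)
print(get_calibration("wrist"))
E
```

```text
{'clock': 0.0, 'joints': array([ 1.27199982e+00,  2.13365606e-01, -3.50279151e-02,  1.32348234e+00,
       -1.75431510e-06,  1.57081543e+00]), 'dq': array([-7.34544545e-04,  8.85571295e-04,  1.36750143e-03,  1.28419764e-03,
        8.07224356e-05, -1.28444558e-03]), 'joint_efforts': array([ 7.88958369e-05, -6.86158204e+01,  4.87116230e+01,  1.75116485e-02,
        4.38059658e-05,  3.13435532e-05]), 'position': array([0.14709193, 0.47754127, 0.2308238 ]), 'tcp_rot': array([-3.14051312e+00,  1.77493149e-06,  2.84277705e+00]), 'wrist_force': array([-0.02157221, -0.24297071, -0.68262511]), 'torque': array([0.03412722, 0.01845778, 0.02500653]), 'width': 0.9987631131855123}
scene {'fx': 528.1060230153109, 'fy': 528.1060230153109, 'cx': 274.2026855855948, 'cy': 205.45232027683556, 'world_from_camera': array([[ 0.30540939, -0.73956259,  0.5998102 ,  1.29131308],
       [ 0.95221633,  0.23920345, -0.18990989, -0.2650406 ],
       [-0.00302641,  0.62914933,  0.77727856,  1.16742444],
       [ 0.        ,  0.        ,  0.        ,  1.        ]])}
top {'fx': 402.80242008541126, 'fy': 402.80242008541126, 'cx': 273.97259537818826, 'cy': 210.06189164912618, 'world_from_camera': array([[-0.0107197 ,  0.99957086, -0.02726133,  0.39800248],
       [-0.99947235, -0.00987471,  0.03094361,  0.02997844],
       [ 0.03066113,  0.02757866,  0.99914929,  0.98678314],
       [ 0.        ,  0.        ,  0.        ,  1.        ]])}
{'fx': 325.19226210127806, 'fy': 325.19226210127806, 'cx': 281.64098718196965, 'cy': 207.40692374400342, 'tool_from_camera': array([[ 2.98950874e-04,  9.54249050e-01,  2.99012811e-01,
         7.51759347e-02],
       [ 9.99998881e-01, -7.23657169e-04,  1.30963829e-03,
         6.03635531e-04],
       [ 1.46610386e-03,  2.99012085e-01, -9.54248198e-01,
        -1.43903722e-01],
       [ 0.00000000e+00,  0.00000000e+00,  0.00000000e+00,
         1.00000000e+00]])}
```

View pics/scene0.png

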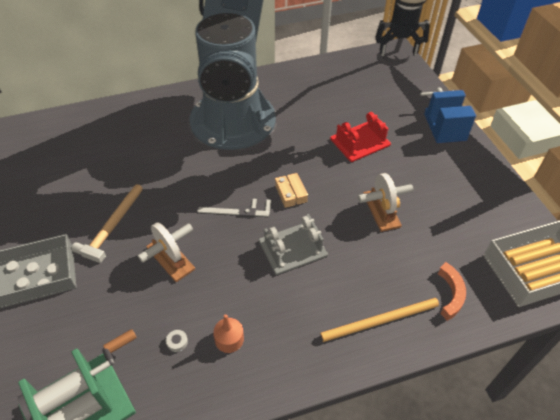

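View pics/top0.png

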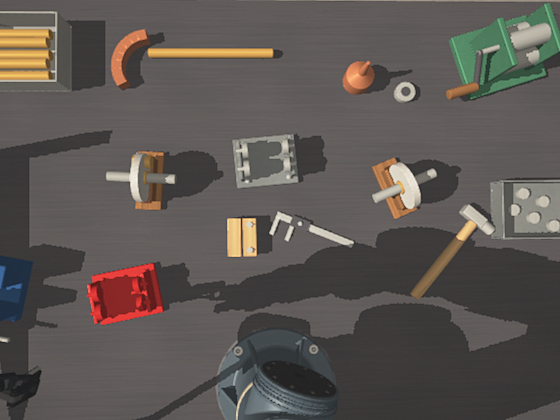

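The two views show two wheels: A at scene (386,195), top (143,180), and B at scene (166,243), top (403,186). The grey stand is at top (266,160) and its red look-alike at top (125,293). I'll enlarge both wheels to identify the right one.

```bash
python3 - <<'E'
import cv2,numpy as np
s=cv2.imread("pics/scene0.png");t=cv2.imread("pics/top0.png")
def c(i,u,v):return cv2.resize(i[v-37:v+38,u-50:u+50],(400,300),interpolation=cv2.INTER_CUBIC)
cv2.imwrite("pics/crop1.png",np.vstack([np.hstack([c(s,386,200),c(s,168,248)]),np.hstack([c(t,143,180),c(t,403,186)])]))
E
```

```text
(no output)
```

View pics/crop1.png

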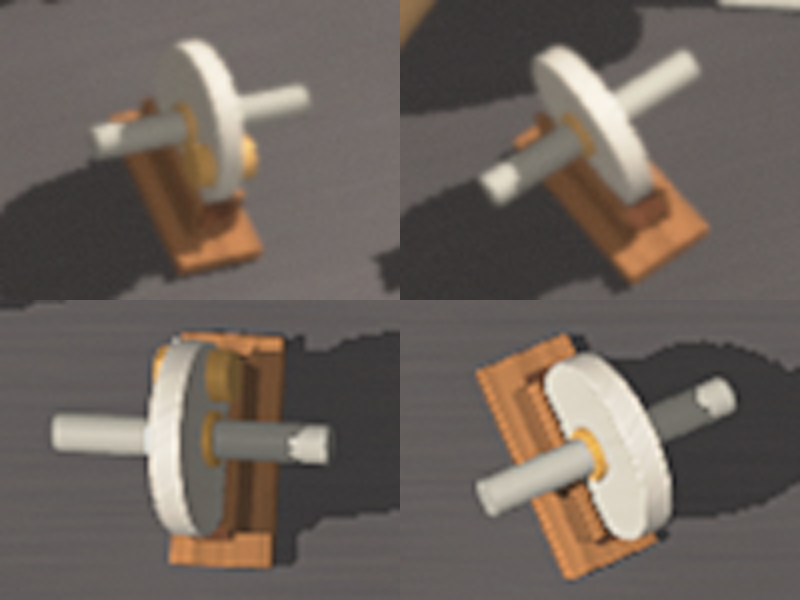

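The left column is wheel A. It has a brass boss beside the hub on both faces, so it is the flywheel, with its counterweight towards +x. The right column is B, with only the brass hub, so it is the plain wheel and stays put. Next I'll triangulate A's arbor ends, and the stand roughly.

```bash
cat > h.py <<'E'
import numpy as np,cv2
from bench import ctrl,capture,get_calibration
from scipy.spatial.transform import Rotation as R
def ray(n,p,st=None):
    c=get_calibration(n);u=(p[0]-c["cx"])/c["fx"];v=(p[1]-c["cy"])/c["fy"]
    if n=="wrist":
        r=np.hypot(u,v);d=np.array([u/r*np.sin(r),-v/r*np.sin(r),-np.cos(r)])
        T=np.eye(4);T[:3,:3]=R.from_euler("xyz",st["tcp_rot"]).as_matrix();T[:3,3]=st["position"];M=T@c["tool_from_camera"]
    else: d=np.array([u,-v,-1]);M=c["world_from_camera"]
    d=M[:3,:3]@d;return M[:3,3],d/np.linalg.norm(d)
def tri(*rs):
    A=sum(np.eye(3)-np.outer(d,d) for o,d in rs);b=sum((np.eye(3)-np.outer(d,d))@o for o,d in rs)
    x=np.linalg.solve(A,b);return x,[np.linalg.norm((np.eye(3)-np.outer(d,d))@(x-o)) for o,d in rs]
def plane(r,z): o,d=r;return o+d*(z-o[2])/d[2]
def tool(st,w):  # world point -> tool frame
    return R.from_euler("xyz",st["tcp_rot"]).as_matrix().T@(np.asarray(w)-st["position"])
E
python3 - <<'E'
from h import *
np.set_printoptions(precision=4,suppress=True)
a=tri(ray("top",(106.5,176.5)),ray("scene",(412.5,187.5)));b=tri(ray("top",(174.5,178.8)),ray("scene",(361,197.5)))
print(a,b);m=(a[0]+b[0])/2;d=a[0]-b[0];print(m,np.linalg.norm(d),np.degrees(np.arctan2(d[1],d[0])))
for p in[(233,138),(298,135),(299,182),(238,187)]:print(plane(ray("top",p),0.01))
s=ctrl.read_state();print(tool(s,m))
E
python3 - <<'E'
import cv2,numpy as np
s=cv2.imread("pics/scene0.png");t=cv2.imread("pics/top0.png")
def c(i,u,v):return cv2.resize(i[v-37:v+38,u-50:u+50],(400,300),interpolation=cv2.INTER_CUBIC)
cv2.imwrite("pics/crop2.png",np.hstack([c(s,293,243),c(t,266,160)]))
E
```

```text
(array([0.5028, 0.3799, 0.0724]), [np.float64(0.0022405741115681024), np.float64(0.0022405741115682862)]) (array([0.4962, 0.2277, 0.0784]), [np.float64(0.003256785698043075), np.float64(0.0032567856980429974)])
[0.4995 0.3038 0.0754] 0.1524586431329723 87.51348816536263
[0.6009 0.0975 0.01  ]
[ 0.6076 -0.061   0.01  ]
[ 0.4924 -0.062   0.01  ]
[0.4814 0.0864 0.01  ]
[-0.3879 -0.0622  0.1555]
```

View pics/crop2.png

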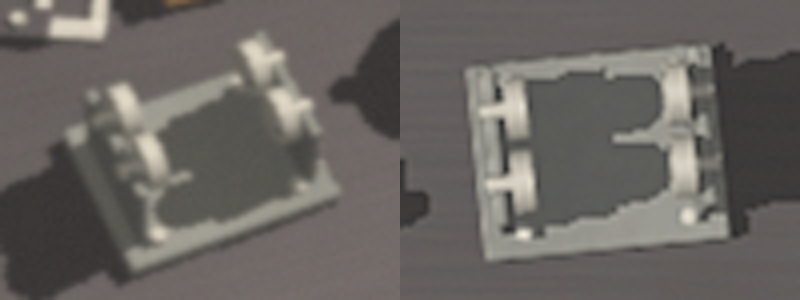

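Flywheel centre is about (0.500, 0.304, 0.075), arbor length 152 mm against 150 and height 75 mm, so it checks. The four stand rollers show clearly in both views. I'll triangulate them and start towards the flywheel.

```bash
python3 - <<'E'
from h import *
np.set_printoptions(precision=4,suppress=True)
P=[]
for t,s in[((287.25,164.25),(273.75,232.2)),((285.25,146.75),(281,245.2)),((247,168),(308.5,221)),((244.75,150.5),(315.75,233.5))]:
    x,e=tri(ray("top",t),ray("scene",s));P.append(x);print(x,e[0])
P=np.array(P);print(P.mean(0));d=P[2]+P[3]-P[0]-P[1];print(np.linalg.norm(d)/2,np.degrees(np.arctan2(d[1],d[0])))
E
```

```text
[ 0.5282 -0.0275  0.0711] 0.002440219360501845
[ 0.5694 -0.0227  0.0671] 0.0035078017592976613
[0.5211 0.067  0.071 ] 0.005199593172780771
[0.5619 0.072  0.0669] 0.005266728370801401
[0.5451 0.0222 0.069 ]
0.09486371409806911 94.4212561189516
```

Request:
jog_arm(
  deltas=[-0.04,-0.006,0,-0.06,0.085,-0.08,-0.012,0,-0.12,0.085,-0.12,-0.018,0,-0.18,0.085,-0.16,-0.025,0,-0.255,0.085,-0.2,-0.031,0,-0.255,0.085,-0.24,-0.037,0,-0.255,0.085,-0.28,-0.044,0,-0.255,0.085,-0.32,-0.05,0,-0.255,0.085],
  squeeze=90,
)

```text
clock: 0.77
position: [0.4398, 0.3343, 0.2311]
tcp_rot: [-3.141, -0.0, 3.098]
wrist_force: [0.2, 1.2, -0.4]
width: 0.997
```

Stand seat is about (0.545, 0.022), axis at 94°, and roller spacing 95 mm against 92, so that checks too. Now a close look from the wrist.

```bash
python3 - <<'E'
from h import *
s=ctrl.read_state();i=capture("wrist");cv2.imwrite("pics/w1.png",i[:,:,::-1]);np.save("w1.npy",s,allow_pickle=True)
print(s["position"],s["tcp_rot"],tool(s,[.4995,.3038,.075]))
E
```

```text
[0.43978166 0.33429661 0.23112895] [-3.14131755e+00 -2.98279418e-04  3.09767010e+00] [-0.06104638 -0.02780212  0.1561184 ]
```

View pics/w1.png

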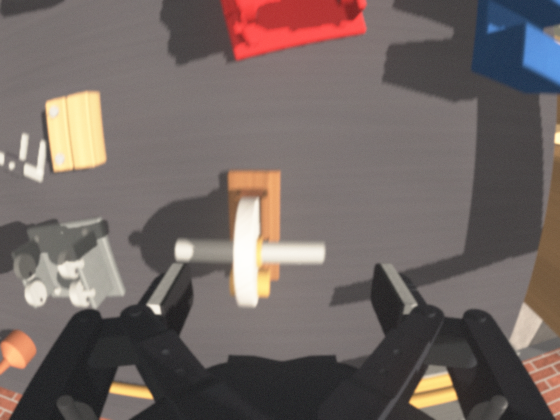

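The wrist view shows the flywheel below: arbor ends at (180,250) and (322,253), rim band centred near column 247, boss at (264,285) on the +x side, and the stand at far left around (65,270).

```bash
python3 - <<'E'
from h import *
np.set_printoptions(precision=4,suppress=True)
s=np.load("w1.npy",allow_pickle=True).item()
a=plane(ray("wrist",(181,250),s),.075);b=plane(ray("wrist",(320,253),s),.075);d=b-a
print(a,b,(a+b)/2,np.linalg.norm(d),np.degrees(np.arctan2(d[1],d[0])))
print(tri(ray("wrist",(181,250),s),ray("top",(174.5,178.8))),tri(ray("wrist",(320,253),s),ray("top",(106.5,176.5))))
i=cv2.imread("pics/w1.png");h=cv2.cvtColor(i,cv2.COLOR_BGR2HSV)
m=cv2.inRange(h,(0,0,165),(180,45,255))
for r in(225,285,292): 
    c=np.where(m[r,200:300])[0]+200;print(r,c.min(),c.max(),plane(ray("wrist",(c.mean(),r),s),.13))
g=(a+b)/2;print("tool",tool(s,[g[0],g[1],.104]))
E
```

```text
[0.5008 0.2257 0.075 ] [0.509  0.3704 0.075 ] [0.5049 0.298  0.075 ] 0.1449338956596553 86.741249310349
(array([0.4973, 0.2258, 0.078 ]), [np.float64(0.0023287884113082024), np.float64(0.002328788411308124)]) (array([0.4993, 0.3684, 0.0958]), [np.float64(0.0003316164837112209), np.float64(0.000331616483711254)])
225 235 259 [0.455  0.3056 0.13  ]
285 235 256 [0.5111 0.2994 0.13  ]
292 236 256 [0.5184 0.2992 0.13  ]
tool [-0.0667 -0.0333  0.1271]
```

Request:
jog_arm(
  deltas=[-0.02,-0.01,0,0,0.06,-0.05,-0.025,0,0,0.06,-0.0635,-0.031,0.02,0,0.06,-0.0635,-0.031,0.04,0,0.06,-0.0635,-0.031,0.05,0,0.06,-0.0635,-0.031,0.05,0,0.06],
)

```text
clock: 1.32
position: [0.4991, 0.3014, 0.1788]
tcp_rot: [-3.139, -0.004, 3.098]
wrist_force: [-0.6, 0.3, 0.1]
width: 0.705
```

```bash
python3 - <<'E'
from h import *
s=ctrl.read_state();i=capture("wrist");cv2.imwrite("pics/w2.png",i[:,:,::-1]);np.save("w2.npy",s,allow_pickle=True)
print(s["position"],s["tcp_rot"],s["wrist_force"])
E
```

```text
[0.49906006 0.30138443 0.17884971] [-3.13929067 -0.00361195  3.097563  ] [-0.6243387   0.2649458   0.12058288]
```

View pics/w2.png

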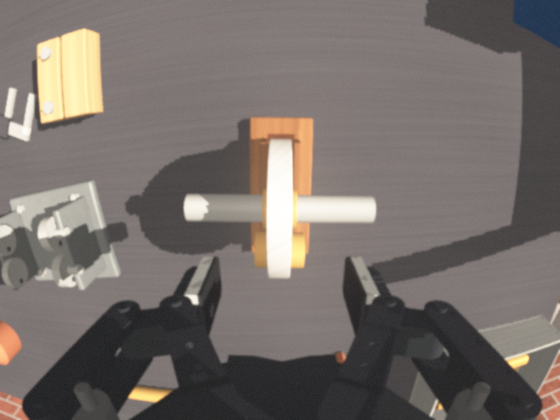

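The disc (column 281) sits midway between the fingertips, with the arbor ends at (186,208) and (374,210). I'll check the height using the two wrist views, and measure the x offset.

```bash
python3 - <<'E'
from h import *
np.set_printoptions(precision=4,suppress=True)
s=np.load("w1.npy",allow_pickle=True).item();q=np.load("w2.npy",allow_pickle=True).item()
a=tri(ray("wrist",(181,250),s),ray("wrist",(187,208),q));b=tri(ray("wrist",(321,253),s),ray("wrist",(373,210),q));print(a,b,(a[0]+b[0])/2)
a=plane(ray("wrist",(187,208),q),.075);b=plane(ray("wrist",(373,210),q),.075);d=b-a
print((a+b)/2,np.linalg.norm(d),np.degrees(np.arctan2(d[1],d[0])))
m=plane(ray("wrist",(280,278),q),.075+.02);print("rim lo",m,plane(ray("wrist",(281,138),q),.1))
E
```

```text
(array([0.4949, 0.2288, 0.0876]), [np.float64(0.0015005825188353814), np.float64(0.001500582518835376)]) (array([0.4989, 0.3692, 0.0971]), [np.float64(0.0004582393437061257), np.float64(0.0004582393437061435)]) [0.4969 0.299  0.0923]
[0.5024 0.2995 0.075 ] 0.1529225977149069 86.91671794274146
rim lo [0.554  0.2974 0.095 ] [0.4438 0.3032 0.1   ]
```

Arbor centre is (0.501, 0.300), height 75 to 80 mm, length 150 mm. Descending and pinching.

Request:
jog_arm(
  deltas=[-0.001,-0.001,0.025,0,0.06,-0.001,-0.001,0.05,0,0.06,-0.001,-0.001,0.065,0,0.06,-0.001,-0.001,0.075,0,0.06,-0.001,-0.001,0.075,0,0.06,-0.001,-0.001,0.075,0,0.03,-0.001,-0.001,0.075,0,0.02,-0.001,-0.001,0.075,0,0.01],
  squeeze=90,
)

```text
clock: 2.03
position: [0.502, 0.3016, 0.1077]
tcp_rot: [3.141, 0.002, 3.098]
wrist_force: [-0.2, 0.6, -0.1]
width: 0.286
```

Request:
jog_arm(
  deltas=[0,0,0,0,0.005,0,0,0,0,0.005,0,0,0,0,0.005,0,0,0,0,0.005],
)

```text
clock: 2.37
position: [0.5019, 0.3011, 0.1077]
tcp_rot: [3.141, 0.002, 3.098]
wrist_force: [-1.5, -2.3, 10.3]
width: 0.167
```

Request:
jog_arm(
  deltas=[0,0,-0.005,0,0.005,0,0,-0.015,0,0.005,0,0,-0.03,0,0.005,0,0,-0.05,0,0.005,0,0,-0.075,0,0.005,0,0,-0.1,0,0.005,0,0,-0.12,0,0.005,0,0,-0.13,0,0.005],
)

```text
clock: 3.03
position: [0.5018, 0.3014, 0.2395]
tcp_rot: [3.14, 0.002, 3.098]
wrist_force: [0.4, 0.5, -7.5]
width: 0.165
```

```bash
python3 - <<'E'
from h import *
i=capture("wrist");s=ctrl.read_state();t=capture("scene")
cv2.imwrite("pics/w3.png",np.hstack([cv2.resize(i[60:340,100:460],(400,311)),cv2.resize(t[130:286,280:480],(400,312))[:311]])[:,:,::-1])
print(s["position"],s["tcp_rot"],s["wrist_force"],s["width"],s["joints"])
E
```

```text
[0.50212502 0.3015774  0.24010144] [3.13926751 0.00338789 3.09781202] [-0.08941783 -0.58364821 -5.78495848] 0.1638069064648976 [5.40824825e-01 3.91169919e-01 2.30588905e-01 1.40610687e+00
 6.93381349e-05 5.84601666e-01]
```

View pics/w3.png

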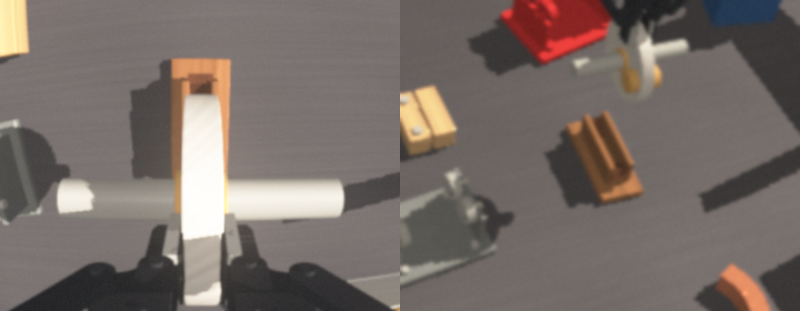

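The flywheel is held upright and clear of its empty cradle. I'll check where the arbor sits in the tool frame, then work out the transfer.

```bash
python3 - <<'E'
from h import *
np.set_printoptions(precision=4,suppress=True)
s=ctrl.read_state()
rs=[ray("wrist",p,s) for p in((157,236.5),(406,236.5))]
# height at which ends are 150mm apart
for z in np.arange(.18,.225,.005):
    a,b=[plane(r,z) for r in rs];print(round(z,3),np.linalg.norm(a-b).round(4),tool(s,(a+b)/2),np.degrees(np.arctan2(*(b-a)[1::-1])).round(1))
print("to seat",tool(s,[.545,.022,.085]))
E
```

```text
0.18 0.1761 [-0.0097 -0.0001  0.058 ] 87.5
0.185 0.1717 [-0.0076 -0.0001  0.053 ] 87.5
0.19 0.1674 [-0.0055 -0.0001  0.048 ] 87.5
0.195 0.163 [-0.0034 -0.0001  0.043 ] 87.5
0.2 0.1587 [-0.0013 -0.0001  0.038 ] 87.5
0.205 0.1543 [ 0.0008 -0.0001  0.033 ] 87.5
0.21 0.1499 [ 0.0029 -0.      0.028 ] 87.5
0.215 0.1456 [ 0.005 -0.     0.023] 87.5
0.22 0.1412 [ 0.0071 -0.      0.018 ] 87.5
0.225 0.1368 [ 0.0092 -0.      0.013 ] 87.5
to seat [-0.0549 -0.2775  0.1527]
```

Request:
jog_arm(
  deltas=[-0.006,-0.03,0,-0.03,0.005,-0.014,-0.07,0,-0.06,0.005,-0.022,-0.11,0,-0.09,0.005,-0.03,-0.15,0,-0.12,0.005,-0.038,-0.19,0,-0.12,0.005,-0.046,-0.23,0,-0.12,0.005,-0.052,-0.26,0,-0.12,0.005,-0.055,-0.277,0,-0.12,0.005],
)

```text
clock: 3.8
position: [0.5436, 0.0184, 0.2347]
tcp_rot: [-3.141, -0.002, -3.068]
wrist_force: [-0.8, 0.2, -7.5]
width: 0.169
```

Request:
jog_arm(
  deltas=[0,0,0,0,0.005,0,0,0,0,0.005,0,0,0,0,0.005],
)

```text
clock: 4.05
position: [0.5436, 0.0222, 0.2353]
tcp_rot: [3.141, -0.002, -3.065]
wrist_force: [0.0, 0.8, -7.5]
width: 0.165
```

```bash
python3 - <<'E'
from h import *
s=ctrl.read_state();i=capture("wrist");t=capture("scene");np.save("w4.npy",s,allow_pickle=True)
cv2.imwrite("pics/w4raw.png",i[:,:,::-1]);cv2.imwrite("pics/s4.png",t[:,:,::-1])
cv2.imwrite("pics/w4.png",np.hstack([cv2.resize(i[60:340,100:460],(400,311)),cv2.resize(t[130:286,200:400],(400,312))[:311]])[:,:,::-1])
print(s["position"],s["tcp_rot"],s["wrist_force"],s["width"])
E
```

```text
[0.54363076 0.02221808 0.23528348] [ 3.14123519e+00 -1.64776759e-03 -3.06548536e+00] [ 0.03614804  0.83220402 -7.51991139] 0.1654695648094307
```

View pics/w4.png

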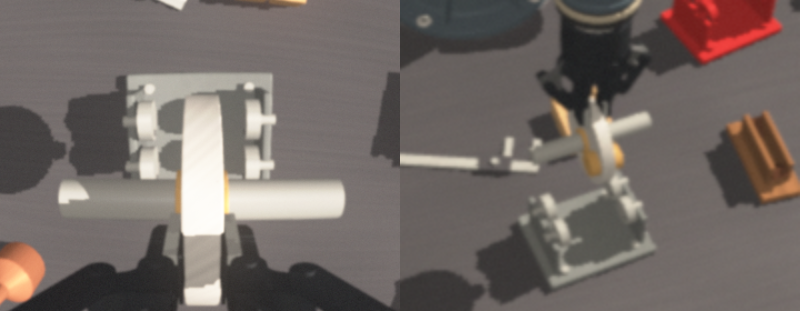

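The wheel is above the stand, with rollers visible at crop (146,120), (148,162), (253,119) and (253,162). Now I'll compute the seat from this view.

```bash
python3 - <<'E'
from h import *
np.set_printoptions(precision=4,suppress=True)
s=np.load("w4.npy",allow_pickle=True).item()
px=[(231.4,168),(233.2,205.8),(327.7,167),(327.7,205.8)];tp=[(287.25,164.25),(285.25,146.75),(247,168),(244.75,150.5)]
P=np.array([plane(ray("wrist",p,s),.067) for p in px]);print(P,P.mean(0))
d=P[2]+P[3]-P[0]-P[1];print(np.linalg.norm(d)/2,np.degrees(np.arctan2(d[1],d[0])))
T=np.array([tri(ray("wrist",p,s),ray("top",t))[0] for p,t in zip(px,tp)]);print(T,T.mean(0))
rs=[ray("wrist",(100+u/1.111,60+v/1.111),s) for u,v in((64,198),(341,198))]
a,b=[plane(r,s["position"][2]-.033) for r in rs];print("arbor",(a+b)/2,np.degrees(np.arctan2(*(b-a)[1::-1])))
for c in((.545,.022,.085),P.mean(0)):print(tool(s,c))
E
```

```text
[[ 0.5293 -0.0286  0.067 ]
 [ 0.568  -0.0253  0.067 ]
 [ 0.5211  0.0655  0.067 ]
 [ 0.5606  0.07    0.067 ]] [0.5447 0.0204 0.067 ]
0.09500001210532391 94.67652992032666
[[ 0.5297 -0.03    0.0606]
 [ 0.5693 -0.0261  0.0626]
 [ 0.5164  0.0612  0.0947]
 [ 0.557   0.0669  0.0817]] [0.5431 0.018  0.0749]
arbor [0.5439 0.0225 0.2023] 94.39289971962499
[-0.0016 -0.0004  0.1503]
[-0.0012 -0.002   0.1683]
```

Both measurements agree to about 2 mm and 0.3°. Lowering.

Request:
jog_arm(
  deltas=[-0.001,-0.001,0.015,0,0.005,-0.001,-0.001,0.035,0,0.005,-0.001,-0.001,0.055,0,0.005,-0.001,-0.001,0.075,0,0.005,-0.001,-0.001,0.09,0,0.005,-0.001,-0.001,0.1,0,0.005,-0.001,-0.001,0.105,0,0.005,-0.001,-0.001,0.105,0,0.005],
)

```text
clock: 4.82
position: [0.5447, 0.0214, 0.1306]
tcp_rot: [3.142, -0.001, -3.065]
wrist_force: [-2.0, -0.1, -7.1]
width: 0.167
```

Request:
jog_arm(
  deltas=[0,0,0,0,0.005,0,0,0.002,0,0.005,0,0,0.004,0,0.005,0,0,0.004,0,0.005],
)

```text
clock: 5.15
position: [0.5454, 0.021, 0.1274]
tcp_rot: [-3.142, 0.0, -3.065]
wrist_force: [0.1, -1.0, -7.4]
width: 0.163
```

Request:
jog_arm(
  deltas=[0,0,0.002,0,0.005,0,0,0.004,0,0.005,0,0,0.006,0,0.005,0,0,0.006,0,0.005],
)

```text
clock: 5.48
position: [0.5449, 0.0209, 0.1208]
tcp_rot: [3.142, -0.001, -3.065]
wrist_force: [0.0, 0.5, -6.5]
width: 0.168
```

Request:
jog_arm(
  deltas=[0,0,0.001,0,0.005,0,0,0.002,0,0.005,0,0,0.002,0,0.005],
)

```text
clock: 5.73
position: [0.5456, 0.0211, 0.1195]
tcp_rot: [3.142, 0.001, -3.065]
wrist_force: [1.4, -0.4, -6.5]
width: 0.165
```

Request:
jog_arm(
  deltas=[0,0,0.001,0,0.005,0,0,0.0015,0,0.005,0,0,0.0015,0,0.005],
)

```text
clock: 5.98
position: [0.5462, 0.0212, 0.1184]
tcp_rot: [3.141, 0.002, -3.065]
wrist_force: [4.2, 1.8, -2.7]
width: 0.163
```

Request:
jog_arm(
  deltas=[0,0,0.001,0,0.005,0,0,0.0015,0,0.005,0,0,0.0015,0,0.005],
)

```text
clock: 6.23
position: [0.5466, 0.021, 0.1178]
tcp_rot: [-3.141, 0.004, -3.065]
wrist_force: [2.0, -0.0, 11.1]
width: 0.164
```

Contact came at TCP z 0.118, as predicted. One look before letting go.

Request:
jog_arm(
  deltas=[0,0,-0.001,0,0.005,0,0,-0.001,0,0.005],
)

```text
clock: 6.4
position: [0.5462, 0.0211, 0.1182]
tcp_rot: [3.141, 0.002, -3.065]
wrist_force: [5.5, 1.3, 4.2]
width: 0.167
```

```bash
python3 - <<'E'
from h import *
s=ctrl.read_state();i=capture("wrist");t=capture("scene")
cv2.imwrite("pics/w5.png",np.hstack([cv2.resize(i[60:340,100:460],(400,311)),cv2.resize(t[180:281,230:360],(400,311))])[:,:,::-1])
print(s["position"],s["tcp_rot"],s["wrist_force"],s["width"])
E
```

```text
[0.54620554 0.02115    0.11815991] [ 3.14147238e+00  2.36886526e-03 -3.06516363e+00] [5.46913867 1.27208499 4.16810809] 0.1665162965927302
```

View pics/w5.png

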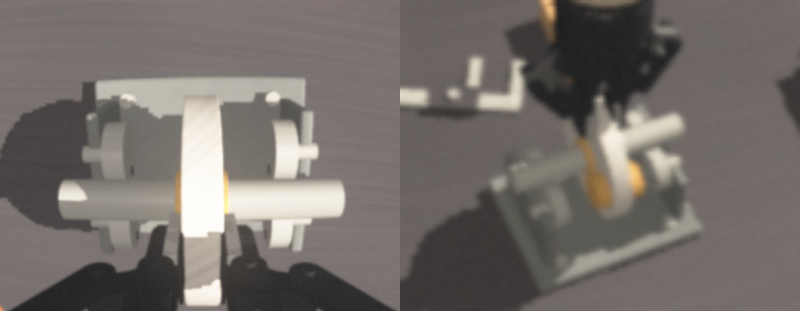

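The arbor lies in both vees and the disc is midway between the roller pairs. Releasing and rising clear.

Request:
jog_arm(
  deltas=[0,0,0,0,0.025,0,0,0,0,0.04,0,0,0,0,0.06,0,0,0,0,0.06,0,0,-0.02,0,0.06,0,0,-0.05,0,0.06,0,0,-0.09,0,0.06,0,0,-0.13,0,0.06],
)

```text
clock: 7.17
position: [0.5442, 0.0209, 0.2484]
tcp_rot: [-3.142, -0.002, -3.066]
wrist_force: [1.2, -0.6, -0.4]
width: 0.698
```

Request:
jog_arm(
  deltas=[0.04,0,0,0,0.06,0.08,0,0,0,0.06,0.12,0,0,0,0.06,0.15,0,0,0,0.06,0.15,0,0,0,0.06,0.15,0,0,0,0.06,0.15,0,0,0,0.06,0.15,0,0,0,0.06],
)

```text
clock: 7.83
position: [0.3964, 0.0096, 0.2472]
tcp_rot: [-3.142, -0.0, -3.065]
wrist_force: [-0.5, 0.2, -0.7]
width: 0.704
```

Request:
jog_arm(
  deltas=[0,0,0,0,0.06,0,0,0,0,0.06,0,0,0,0,0.06,0,0,0,0,0.06,0,0,0,0,0.06,0,0,0,0,0.06,0,0,0,0,0.06,0,0,0,0,0.06],
)

```text
clock: 8.5
position: [0.3957, 0.0096, 0.2473]
tcp_rot: [-3.142, 0.0, -3.065]
wrist_force: [-0.1, -0.3, -0.7]
width: 0.703
```

Request:
jog_arm(
  deltas=[0,0,0,0,0.06,0,0,0,0,0.06,0,0,0,0,0.06,0,0,0,0,0.06,0,0,0,0,0.06,0,0,0,0,0.06,0,0,0,0,0.06,0,0,0,0,0.06],
)

```text
clock: 9.17
position: [0.3956, 0.0096, 0.2473]
tcp_rot: [-3.142, 0.0, -3.065]
wrist_force: [0.2, 0.4, 0.0]
width: 0.703
```

Request:
jog_arm(
  deltas=[0,0,0,0,0.06,0,0,0,0,0.06,0,0,0,0,0.06,0,0,0,0,0.06,0,0,0,0,0.06,0,0,0,0,0.06,0,0,0,0,0.06,0,0,0,0,0.06],
)

```text
clock: 9.83
position: [0.3956, 0.0096, 0.2473]
tcp_rot: [3.142, 0.0, -3.065]
wrist_force: [0.2, 0.5, -0.1]
width: 0.705
```

Request:
jog_arm(
  deltas=[0,0,0,0,0.06,0,0,0,0,0.06,0,0,0,0,0.06,0,0,0,0,0.06,0,0,0,0,0.06,0,0,0,0,0.06,0,0,0,0,0.06,0,0,0,0,0.06],
)

```text
clock: 10.5
position: [0.3957, 0.0096, 0.2473]
tcp_rot: [-3.142, 0.0, -3.065]
wrist_force: [0.6, 0.0, -0.2]
width: 0.703
```

Request:
jog_arm(
  deltas=[0,0,0,0,0.06,0,0,0,0,0.06,0,0,0,0,0.06,0,0,0,0,0.06,0,0,0,0,0.06,0,0,0,0,0.06,0,0,0,0,0.06,0,0,0,0,0.06],
)

```text
clock: 11.17
position: [0.3956, 0.0096, 0.2473]
tcp_rot: [-3.142, -0.0, -3.065]
wrist_force: [0.4, 0.0, -0.3]
width: 0.703
```

```bash
python3 - <<'E'
from h import *
a=capture("scene");t=capture("top");w=capture("wrist")
for k in range(8): b=capture("scene")
d=np.abs(a.astype(int)-b)[200:290,240:350].max(2);print("changed px",(d>25).sum(),ctrl.read_state()["clock"])
cv2.imwrite("pics/s6.png",np.hstack([cv2.resize(b[185:290,230:365],(400,311)),cv2.resize(t[121:199,216:316],(400,311))])[:,:,::-1])
cv2.imwrite("pics/w6.png",w[:,:,::-1])
E
```

```text
changed px 0 11.7167
```

View pics/s6.png

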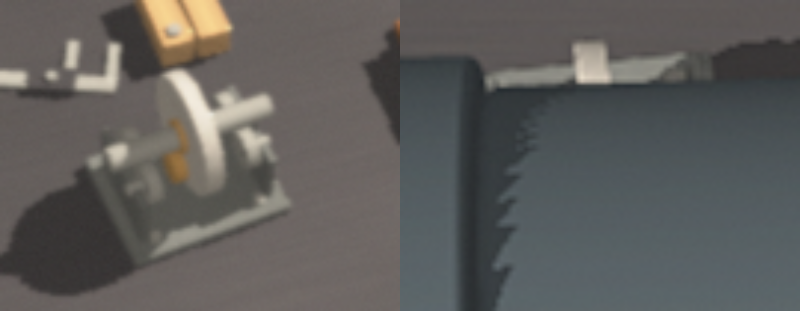

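The boss hangs directly below the hub at crop (178,165), the arbor lies in both vees, and nothing moved over 0.4 s. I'll wait a little longer, then hand in.

Request:
jog_arm(
  deltas=[0,0,0,0,0.06,0,0,0,0,0.06,0,0,0,0,0.06,0,0,0,0,0.06,0,0,0,0,0.06,0,0,0,0,0.06,0,0,0,0,0.06,0,0,0,0,0.06],
)

```text
clock: 12.38
position: [0.3957, 0.0096, 0.2473]
tcp_rot: [-3.142, 0.0, -3.065]
wrist_force: [0.1, -0.1, -0.4]
width: 0.703
```

```bash
python3 - <<'E'
from h import *
np.set_printoptions(precision=4,suppress=True)
a=capture("scene")[:,:,::-1];
for k in range(6): b=capture("scene")[:,:,::-1]
d=np.abs(a.astype(int)-b)[200:290,240:350].max(2);print("changed",(d>12).sum())
s0=cv2.imread("pics/scene0.png");print("plain wheel region changed",(np.abs(s0.astype(int)-b)[220:280,135:200].max(2)>30).sum())
k=135/400;P=[plane(ray("scene",(230+u*k,185+v*k)),.085) for u,v in((115,156),(268,104))];print(P,(P[0]+P[1])/2,np.linalg.norm(P[0]-P[1]))
print(ctrl.sign_off())
E
```

```text
changed 0
plain wheel region changed 659
[array([ 0.551 , -0.0453,  0.085 ]), array([0.539, 0.098, 0.085])] [0.545  0.0264 0.085 ] 0.14379221901577482
the job is handed in; nothing more can be done
None
```

```bash
python3 - <<'E'
import cv2,numpy as np
a=cv2.imread("pics/scene0.png");
try:
    from bench import capture; b=capture("scene")[:,:,::-1]
except Exception as e: print(e); b=cv2.imread("pics/s4.png")
f=lambda i:cv2.resize(i[210:290,120:220],(400,320))
cv2.imwrite("pics/pl.png",np.hstack([f(a),f(np.ascontiguousarray(b))]))
E
```

```text
the job is handed in; nothing more can be done
```

The flywheel is on the balancing stand with its counterweight hanging straight down, and I handed the job in at about 12.7 s. I pinched the flywheel by its rim and lifted it out of its cradle. I then laid its arbor in the roller vees, with at most about 11 N at the wrist, let go and moved clear.

**Last checks:**
- **Counterweight:** it hangs directly below the hub.
- **Standing still:** the scene view showed no changed pixels over 0.4 s, and none again over 0.3 s about a second later.
- **Position:** the arbor's middle measured (0.545, 0.026), against a seat estimate of about (0.545, 0.021). That is about 5 mm off along the arbor in this coarse measurement. Before release, the close-up view showed the disc midway between the roller pairs.
- **Robot:** the gripper was touching nothing, with under 1 N at the wrist.

**Checks that disagreed or failed:**
- **Plain wheel:** a pixel comparison of its area against the first picture showed 659 changed pixels. The arm never went near that wheel, so I think this is the arm's shadow. I couldn't confirm it, because the check I tried after handing in was refused.
- **Arbor height:** triangulating from the two wrist views gave about 92 mm, while the two fixed cameras gave 75 mm. I used 75 mm, and both the grip and the contact height on the stand agreed with it.

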